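# Open the oil filler of a gear housing

## Robot

A 7-joint arm with a two-finger parallel gripper is mounted at the origin on the work surface. World frame = base frame: x ahead of the robot, y to its left, z up, the work surface at z = 0. Lengths are in mm, angles in rad, forces in N, time in s.
With the tool pointing down it reaches from about 425 to 975 mm from the base axis. Payload 16.7 kg.
Tool frame: the origin (TCP) lies at the very end of the fingers, on their centre line; the grasp point (between the pads) lies 19 mm behind it; x points along the fingers, y is the direction in which the jaws open and shut, and the axes are right-handed (so a half turn about x gives the same grasp; the last joint's range is limited). The gripper opens to 85 mm and grips with 20 to 120 N. Pads are 22 mm wide; open, the fingers measure 114 mm over their backs; the gripper's body (76 mm by 85 mm) begins 54 mm behind the grasp point. The pads swing forward as they close: fully open they stand 13 mm farther back than shut.
Start: joints at [-1.482, 0.426, 0.074, 1.606, -0.034, 1.111, -0.067], TCP at [159.67, 655.806, 231.302] pointing down, gripper open.
Joint ranges: [-2.85, 2.85], [-0.5, 2.14], [-1.23, 1.37], [0.21, 2.46], [-1.02, 4.16], [0.16, 2.05], [-2.73, 2.73]. Speed limits (rad/s): [1.89, 1.89, 2.39, 2.39, 3.01, 3.01, 3.01].

## Interface

Orientations are given as a rotation vector (axis times angle).
In Python, from plant import ctrl, read_camera, camera_model, ticket gives the robot as it stands. The module is installed in compiled form; this text tells all that it offers.
- The arm moves only by the shell command python3 -m creep 'ROWS' [FORCE]. ROWS is JSON, a list that holds one entry, the list of rows, each a list of 7 numbers: the finger opening in m, from 0 to 0.0854, then the shift along the tool's x, y, z in m, then the turn, a rotation vector about the tool's x, y, z in degrees. A call has 1 to 20 rows; each row shifts and turns the commanded pose from where the row before left it, along the tool's axes as they then stand; what a row does not reach is not made up. A row lasts 1/8 s, in which the tool goes at most 62.5 mm and 10.7 degrees, less where a joint would pass 70% of its speed; a pose out of reach is approached as far as the arm can. A call with a gripper value outside its range is refused whole. The fingers move at their own pace and stop on an object; FORCE is the grip in N (left out, the last holds). Time passes only in rows, so rows that do not move let the fingers close. It gives the time, the measured TCP pose, the force and the opening at its end, in the units of the state.
- ctrl.observe(): the state, without advancing time (a new reading comes with each control period).
- read_camera(name): name is "scene" or "top" or "wrist"; returns (picture, depth): 384x512x3 uint8, red, green, blue; 384x512 float32, mm along the optical axis (not along the pixel's ray), 0 where there is no reading.
- camera_model(name): a dict with "mtx" (3x3 intrinsics, pixels), "R" (3x3) and "t" (3): a world point X has camera coordinates R X + t. Camera axes: x right, y down, z forward; pixel columns grow to the right and rows downward; lengths in mm; the calibration is good to about 2 mm. A picture is of the moment at which its call begins: read the wrist's pose just before it. camera_model takes no time and is no camera call; for the wrist camera it gives the pose at the moment of the call.
- ticket.job_done(): hands the job in, once; it reports no verdict.
The state is a dict: "time_s": time; "joint_pos": joint angles; "qd": joint speeds; "joint_efforts": joint torques, N m; "tool_pos": TCP position; "tcp_rot": TCP orientation; "force": force on the tool from outside, world axes, zero at the start; "ft_torque": the same for the moment, N m; "finger_gap": finger opening in mm.
Only numpy, scipy, OpenCV 4.12 (cv2) and the standard library are available. Lean on these libraries where they do the work, as an engineer would, in place of code of your own. Each camera call takes 0.05 s, during which the arm holds its last target. There are 200 camera calls.

## Task

Open the oil filler on top of the gear housing: flip its hinged dust tab all the way back, then unscrew the wing cap beneath it, turning it anticlockwise (seen from above) a little at a time and testing with only a light pull until it comes free (never wrench it against its locking ring or stop), and stand the cap upright, wing up, in the steel parts tray. Set the cap down without dropping it, leave the tab open, and leave everything else on the bench where it is.

Things in the scene. Friction and masses are not known exactly. Their poses are not given: they have to be found in the camera images.
- gearbox: Cast gear housing fixed to the bench, 130 x 110 mm, flat top at 85 mm (foot 150 x 130 x 12 mm; shaft stub to y = 85 mm). Origin: centre of its underside. Its z axis is the axis of the filler neck, a collar 47 mm across rising from the top to 103 mm. Two hinge posts at x = -44, y = +-20 mm, up to 135 mm. Under the collar's edge a locking ring, unseen, holds the cap.
- tab (a joint): Angle of the dust tab over the filler: 0 closed (level), grows as its free end swings up and over towards the housing's -x side (the robot's side), stop at 2.3 rad (all the way back). A stiff hinge (about 0.12 N m) keeps it wherever it is left.
- tab_hinge (a point): Hinge line of the tab, at x = -40 mm, height 139.5 mm in the housing's frame, along the housing's y. The axes turn with the tab: x towards its free end, y along the hinge, z out of its upper face. The tab is a steel plate 62 mm long (2 to 64 mm along x), 56 mm wide, 5 mm thick, centred on this height; closed, its underside is 6 mm above the cap's wing.
- tab_fin (a point): Middle of the upright fin on the tab's upper face near its free end, 56 mm from the hinge; the fin is 10 mm thick (along y), 16 mm long (along x) and stands 20.5 mm above the plate's upper face. This point is 10 mm above that face. Same axes as tab_hinge.
- cap: Black wing cap, loose, about 80 g, locked in the neck under the tab. Origin: centre of the plug's underside, z up its axis. Plug 20 mm across, 10 mm deep, with two lugs (to 17 mm radius along the cap's +-x); flange 50 mm across from 10 to 16 mm height; on it the wing, 38 mm long (cap's x), 12 mm thick (y), from 16 to 38 mm height. In the neck the origin is 93 mm above the bench.
- cap_wing (a point): Mid-wing, 29 mm above the cap's origin. Locked, the cap has 1.5 mm of up-down and 2 mm of side play; pulled further, a sprung ring gives 3 N per mm for 6 mm, then is rigid (over 25 N harms it). It frees at one place, 20 to 110 degrees anticlockwise from its start, some 15 degrees wide, ending at a hard stop, new each time: turn 5 to 8 degrees, pull lightly; if it resists, lower and turn on.
- tray: Shallow rectangular steel parts tray fixed to the bench, 140 (x) x 120 (y) mm, rim 18 mm high, walls and floor 3 mm thick. Origin: centre of its underside on the bench; the inner floor is at 3 mm. On one side of the housing, left or right.
- washer: Bystander: steel washer, 26 mm diameter, 4 mm thick, lying in the tray's corner at about +45, +37 mm. Origin: centre of its underside.
- drill_block: Bystander, fixed: wooden block 130 x 50 x 35 mm with six upright drill bits, up to 85 mm high, on the other side of the housing from the tray. Origin: centre of its underside.
- oil_bottle: Bystander: grey plastic bottle, 56 mm diameter, 150 mm high, standing. Origin: centre of its underside.
- turned_blank: Bystander: turned wooden blank, 80 mm diameter, 150 mm high, standing. Origin: centre of its underside.
- mallet: Bystander: hammer lying on the bench. Origin on its underside.
- brush: Bystander: bench brush lying on the bench. Origin on its underside.
- clamp: Bystander: bar clamp 180 mm long lying beyond the housing. Origin on its underside.
Things that resemble listed ones, but are neither listed nor needed, are in the scene too. Leave any yellow look-alike of the gearbox alone. Leave any green look-alike of the tray alone.

How it is judged (in metres and radians):
On the way, in this order (a step that is already met when the one before it is completed fails the run):
1. the dust tab is flipped back (past 2.0 rad) (value of joint tab above 2 rad), for 0.2 s.
2. the cap is unscrewed and lifted clear of the neck (value of joint tab above 2 rad and z of cap in the frame of gearbox above 0.11 m), for 0.1 s.
At the end, for the whole second after the job is handed in: The tab is open past 2.0 rad and stays there; the cap stands on the tray's floor (plug's underside within 5 mm of it), wing up within 0.2 rad of upright, its axis within 50 mm (x) and 42 mm (y) of the tray's centre, at rest and released (value of joint tab above 2 rad and x of cap in the frame of tray between -0.05 and 0.05 m and y of cap in the frame of tray between -0.042 and 0.042 m and z of cap in the frame of tray below 0.008 m and angle between cap's own z axis and vertical below 0.2 rad and contact force between cap and tray above 0.1 N and linear speed of cap below 0.02 m/s); the robot touches nothing.
It fails at once if the cap is forced against the neck (over 25 N) (contact force between cap and gearbox above 25 N).
It fails at once if the cap is dropped or thrown (moves faster than 0.45 m/s while not held) (contact force between the fingers and cap below 0.05 N and linear speed of cap above 0.45 m/s).
It fails at once if a bystander is moved more than 30 mm (distance of any of oil_bottle, turned_blank, mallet, brush, clamp, washer from where it was at the start of the episode above 0.03 m).
It also fails if it takes over 72 s, if anything falls off the work surface, if the arm or the gripper's body presses on something with over 40 N, if the wrist force passes 120 N, or if a joint passes its speed limit or range.

## Working session

There is one attempt and no reset: what is moved stays moved. The work goes in short steps, Python scripts to look and compute and a shell command to move; the robot and the scene stay as the last step left them, time stands still between calls to the robot, and variables do not carry over. Pictures are saved under pics/ and viewed, about 8 in all and at most 12, crops included, and the job is handed in when it is done.

```bash
mkdir -p pics; cat > h.py <<'E'
import numpy as np, cv2
from scipy.spatial.transform import Rotation as R
from plant import ctrl, read_camera, camera_model, ticket
def cloud(name):
    m=camera_model(name); im,d=read_camera(name)
    K=np.array(m["mtx"]);Rm=np.array(m["R"]);t=np.array(m["t"])
    v,u=np.mgrid[:384,:512]
    c=np.stack([(u-K[0,2])/K[0,0]*d,(v-K[1,2])/K[1,1]*d,d],-1)
    P=(c-t)@Rm
    P[d==0]=np.nan
    return im,d,P
def st():
    s=ctrl.observe(); return s
E
python3 - <<'E'
from h import *
s=st(); print({k:np.round(v,3) for k,v in s.items()}); print(R.from_rotvec(s['tcp_rot']).as_matrix().round(3))
for n in ['scene','top']:
    im,d,P=cloud(n); np.savez(f'{n}.npz',im=im,P=P)
    cv2.imwrite(f'pics/{n}0.png',cv2.resize(im[...,::-1],(768,576)))
E
```

```text
{'time_s': np.float64(0.0), 'joint_pos': array([-1.482,  0.427,  0.074,  1.607, -0.034,  1.111, -0.067]), 'qd': array([-0.001, -0.002,  0.001,  0.001, -0.   , -0.001,  0.001]), 'joint_efforts': array([ 0.0000e+00, -9.4978e+01,  3.7600e+00, -4.6352e+01,  1.9000e-02,
        1.0000e-02,  0.0000e+00]), 'tool_pos': array([159.579, 655.43 , 230.598]), 'tcp_rot': array([ 0.186,  1.563, -0.189]), 'force': array([ 1.237,  0.678, -0.866]), 'ft_torque': array([-0.013,  0.024,  0.036]), 'finger_gap': np.float64(85.102)}
[[-0.     0.237  0.972]
 [-0.001  0.972 -0.237]
 [-1.    -0.001  0.   ]]
```

View pics/scene0.png

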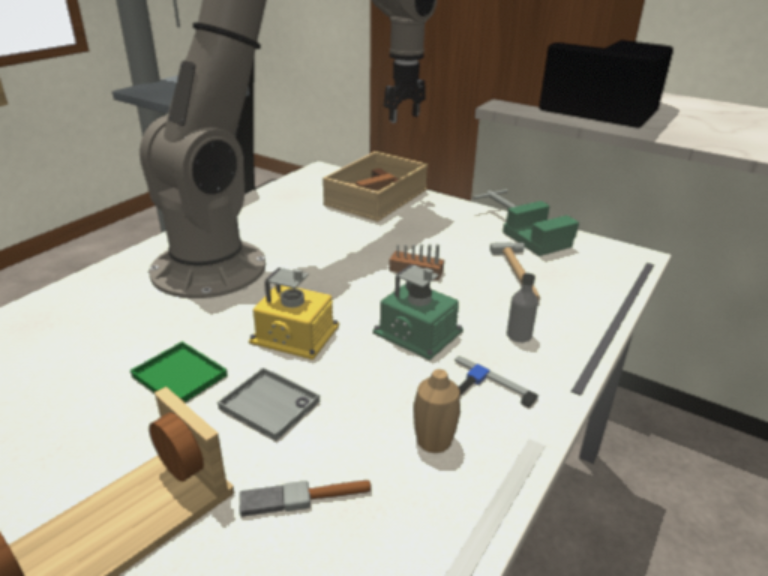

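View pics/top0.png

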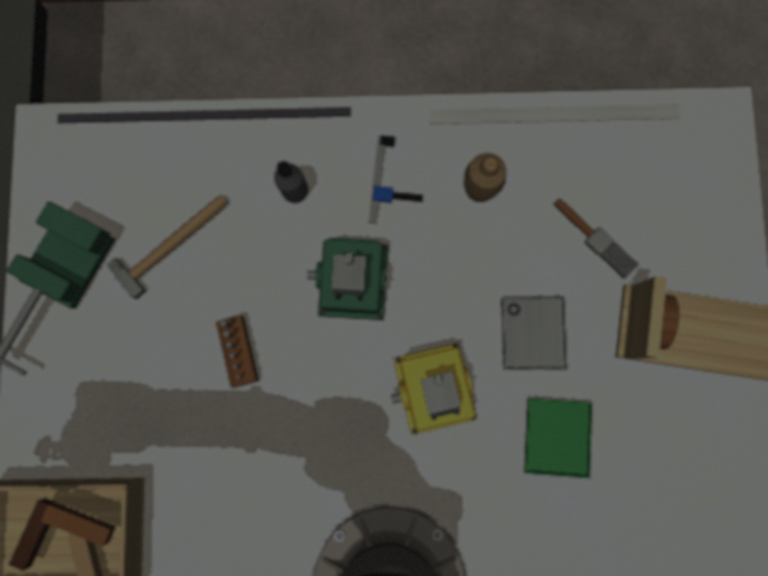

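Candidates (768×576 top picture): gearbox is green (350,278), its look-alike is yellow (435,388). The tray is grey steel (533,332), its look-alike is green (558,437). By the description I choose the green housing and the grey tray. Next I measure them.

```bash
python3 - <<'E'
from h import *
for n in ['top','scene']:
    z=np.load(n+'.npz'); im,P=z['im'].astype(int),z['P']
    if n=='top': c0=P[int(278*2/3),int(350*2/3)]; t0=P[int(332*2/3),int(533*2/3)]; print('c',c0,t0)
    def sel(c,r,zl,zh): return (np.abs(P[...,:2]-c[:2]).max(-1)<r)&(P[...,2]>zl)&(P[...,2]<zh)
    def rect(m,l):
        r=cv2.minAreaRect(P[m][:,:2].astype(np.float32)); print(n,l,m.sum(),np.round(r[0],1),np.round(r[1],1),round(r[2],2),'zmed',np.median(P[m][:,2]).round(1))
    g=(im[...,1]>im[...,0]*1.25)&(im[...,1]>im[...,2]*1.05)
    rect(sel(c0,120,80,90)&g,'housing top'); rect(sel(c0,120,7,16)&g,'foot'); rect(sel(c0,100,132,148),'tab'); 
    rect(sel(c0,100,149,170),'fin'); rect(sel(t0,100,8,30),'rim'); rect(sel(t0,100,14,30),'rimtop')
    m=sel(c0,100,132,170); print('fin med',np.median(P[sel(c0,100,152,170)],0))
    if n=='top':
        a=cv2.resize(z['im'][130:270,170:400][...,::-1],None,fx=3,fy=3,interpolation=cv2.INTER_CUBIC); a=np.clip(a.astype(float)*1.8,0,255)
        cv2.imwrite('pics/crop.png',a)
E
```

```text
c [550.45154229  57.33287659 147.4798545 ] [ 460.50618059 -284.74653601    7.93703906]
top housing top 1099 [567.6  60.9] [108.9 129.7] 85.64 zmed 85.2
top foot 160 [536.5  31.9] [ 89.2 171.2] 41.88 zmed 12.1
top tab 523 [555.5  62.3] [56.1 72.9] 85.04 zmed 142.5
top fin 31 [559.6  68.2] [15.5 64.5] 77.02 zmed 161.7
top rim 360 [ 468.2 -290.3] [186.9 159. ] 89.18 zmed 15.5
top rimtop 214 [ 458.7 -284.4] [121.1 140.1] 89.58 zmed 17.8
fin med [582.20391342  59.09370903 162.19907166]
scene housing top 540 [573.2  54.2] [104.8 128.5] 85.67 zmed 85.2
scene foot 233 [573.   49.2] [116.3 139.9] 86.06 zmed 12.2
scene tab 215 [556.9  58. ] [57.9 73.4] 88.8 zmed 142.5
scene fin 33 [584.8  57.2] [12.4 17.3] 64.87 zmed 157.1
scene rim 511 [ 458.6 -286.7] [124.4 142.3] 89.93 zmed 14.8
scene rimtop 286 [ 458.6 -286.3] [123.9 142.2] 89.87 zmed 17.2
fin med [584.75029477  55.51901728 158.56666267][ WARN:0@0.748] global loadsave.cpp:1063 imwrite_ Unsupported depth image for selected encoder is fallbacked to CV_8U.
```

View pics/crop.png

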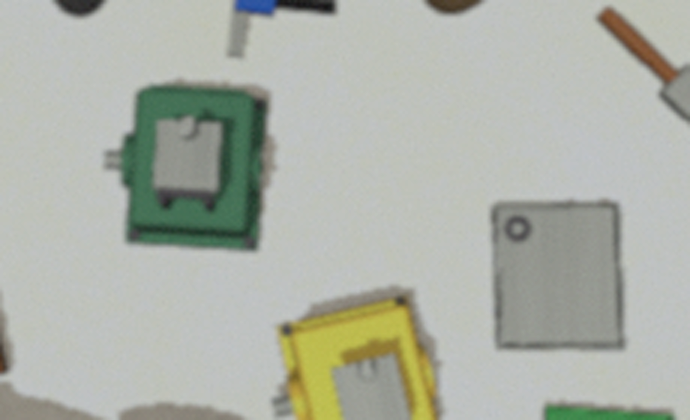

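The crop confirms the choice: the green housing has grey tab and fin near (190,128), and the grey tray has the washer in its far-left corner. Gearbox is at about (567.6, 60.8) with yaw −4.4°. The housing top measures 109×130 mm at z = 85 and the tab top is at 142.5, both as specified. That puts the fin at (583.4, 59.6), against 582.2, 59.1 measured. Tray centre is (458.6, −285.5), unrotated. I move over the fin.

```bash
python3 -m creep '[[[0.0854,0,-0.030,0.0345,0,0,0],[0.0854,0,-0.030,0.0345,0,0,0],[0.0854,0,-0.030,0.0345,0,0,0],[0.0854,0,-0.030,0.0345,0,0,0],[0.0854,0,-0.030,0.0345,0,0,0],[0.0854,0,-0.030,0.0345,0,0,0],[0.0854,0,-0.030,0.0345,0,0,0],[0.0854,0,-0.030,0.0345,0,0,0],[0.0854,0,-0.030,0.0345,0,0,0],[0.0854,0,-0.030,0.0345,0,0,0],[0.0854,0,-0.030,0.0345,0,0,0],[0.0854,0,-0.030,0.0345,0,0,0],[0.0854,0,-0.030,0.0345,0,0,0],[0.0854,0,-0.030,0.0345,0,0,0],[0.0854,0,-0.030,0.0345,0,0,0],[0.0854,0,-0.030,0.0345,0,0,0],[0.05,0,0,0,-9.34,0,0],[0.05,0,0,0,0,0,0],[0.05,0,0,0,0,0,0]]]' 20
cat >> h.py <<'E'
G=np.array([567.6,60.8]); YAW=np.radians(-4.36)
def rel(target):  # world point -> tool-frame shift mm, from the measured pose
    s=st(); M=R.from_rotvec(s['tcp_rot']).as_matrix(); return M.T@(np.array(target)-s['tool_pos'])
def hw(x,y,z):
    c,n=np.cos(YAW),np.sin(YAW); return np.array([G[0]+c*x-n*y,G[1]+n*x+c*y,z])
def show():
    s=st(); M=R.from_rotvec(s['tcp_rot']).as_matrix()
    print('t',round(s['time_s'],2),'p',np.round(s['tool_pos'],1),'F',np.round(s['force'],1),'T',np.round(s['ft_torque'],2),'gap',round(s['finger_gap'],1),'q',np.round(s['joint_pos'],2)); print('yaw of tool y',np.degrees(np.arctan2(M[1,1],M[0,1])).round(2),'x axis',M[:,0].round(3))
E
python3 - <<'E'
from h import *
show(); print(rel(hw(16,0,145)))
im,d,P=cloud('wrist'); cv2.imwrite('pics/w1.png',cv2.convertScaleAbs(im[...,::-1],alpha=1.3))
m=(P[...,2]>154)&(P[...,2]<170)&(np.abs(P[...,:2]-hw(16,0,0)[:2]).max(-1)<30)
print('fin',m.sum(),np.round(cv2.minAreaRect(P[m][:,:2].astype(np.float32)),1) if 0 else cv2.minAreaRect(P[m][:,:2].astype(np.float32)) if m.any() else '')
m=(P[...,2]>139)&(P[...,2]<146)&(np.abs(P[...,:2]-hw(0,0,0)[:2]).max(-1)<50)
if m.any(): print('tab',cv2.minAreaRect(P[m][:,:2].astype(np.float32)))
E
```

```text
time_s: 2.48
tool_pos: [582.1, 59.3, 231.2]
tcp_rot: [0.062, 1.57, -0.062]
force: [-0.6, -0.2, 0.4]
finger_gap: 50.2
t 2.48 p [582.1  59.3 231.2] F [-0.6 -0.2  0.4] T [-0.06  0.03 -0.01] gap 50.2 q [-0.55  0.29  0.42  1.83 -0.14  1.04  1.41]
yaw of tool y 85.49 x axis [-0.  0. -1.]
[86.1952793   0.34781552  1.44448155]
fin 375 ((584.0444946289062, 58.86676788330078), (9.69023323059082, 16.871294021606445), 85.30706024169922)
tab ((557.8714599609375, 61.1342658996582), (55.98908996582031, 68.32561492919922), 85.27699279785156)
```

```bash
python3 -m creep '[[[0.04,0.02,0,0.0019,0,0,0],[0.04,0.02,0,0,0,0,0],[0.04,0.02,0,0,0,0,0],[0.04,0.02,0,0,0,0,0],[0.04,0.005,0,0,0,0,0],[0.04,0,0,0,0,0,0],[0,0,0,0,0,0,0],[0,0,0,0,0,0,0],[0,0,0,0,0,0,0],[0,0,0,0,0,0,0],[0,0,0,0,0,0,0]]]' 40; python3 -c "from h import *;show();print(rel(hw(-40,0,139.5)))"
```

```text
time_s: 3.9
tool_pos: [584.7, 58.3, 147.0]
tcp_rot: [0.06, 1.569, -0.06]
force: [-1.4, -2.6, 7.3]
finger_gap: 9.0
t 3.9 p [584.7  58.3 147. ] F [-1.4 -2.6  7.3] T [-0.52  0.32 -0.04] gap 9.0 q [-0.52  0.39  0.39  1.9  -0.19  0.88  1.46]
yaw of tool y 85.62 x axis [ 0.001  0.    -1.   ]
[  7.48560652   1.12534523 -57.24673425]
```

```bash
python3 -m creep '[[[0,-0.0068,0,-0.0012,0,-7,0],[0,-0.0068,0,-0.0012,0,-7,0],[0,-0.0068,0,-0.0012,0,-7,0],[0,0,0,0,0,0,0]]]'; python3 -c "from h import *;show();print(rel(hw(-40,0,139.5)))"
```

```text
time_s: 4.4
tool_pos: [578.1, 59.1, 167.2]
tcp_rot: [0.047, 1.2, -0.065]
force: [1.8, -6.9, 1.5]
finger_gap: 9.0
t 4.4 p [578.1  59.1 167.2] F [ 1.8 -6.9  1.5] T [-1.41 -0.09 -0.52] gap 9.0 q [-0.73  0.2   0.5   2.18  0.05  0.43  1.2 ]
yaw of tool y 85.67 x axis [ 0.361 -0.026 -0.932]
[  7.49588182   0.92862267 -57.15445301]
```

```bash
python3 -m creep '[[[0,-0.0068,0,-0.0012,0,-7,0],[0,0,0,0,0,0,0]]]'; python3 -c "from h import *;show();print(rel(hw(-40,0,139.5)))"
```

```text
time_s: 4.65
tool_pos: [574.0, 59.4, 172.3]
tcp_rot: [0.041, 1.08, -0.067]
force: [-0.9, -7.8, 3.9]
finger_gap: 8.6
t 4.65 p [574.   59.4 172.3] F [-0.9 -7.8  3.9] T [-1.42  0.5  -0.73] gap 8.6 q [-0.89  0.16  0.63  2.28  0.28  0.29  0.96]
yaw of tool y 85.69 x axis [ 0.47  -0.035 -0.882]
[  7.05852812   0.88131913 -56.47942596]
```

Joint 6 is near its limit, so from here the fin pivots in the pads with the tilt held.

```bash
python3 -m creep '[[[0,-0.0058,0,-0.0016,0,0,0],[0,-0.0056,0,-0.0022,0,0,0],[0,-0.0053,0,-0.0028,0,0,0],[0,0,0,0,0,0,0]]]' 25; python3 -c "from h import *;show();print(rel(hw(-40,0,139.5)))"
```

```text
time_s: 5.15
tool_pos: [560.2, 60.3, 183.3]
tcp_rot: [0.041, 1.083, -0.068]
force: [-4.1, -2.1, -10.3]
finger_gap: 8.6
t 5.15 p [560.2  60.3 183.3] F [ -4.1  -2.1 -10.3] T [-0.27  1.95 -0.26] gap 8.6 q [-0.95  0.1   0.67  2.29  0.35  0.33  0.89]
yaw of tool y 85.65 x axis [ 0.467 -0.036 -0.884]
[ 23.39819473   1.05280093 -49.4064226 ]
```

```bash
python3 -m creep '[[[0,-0.0050,0,-0.0033,0,0,0],[0,-0.0046,0,-0.0038,0,0,0],[0,-0.0042,0,-0.0043,0,0,0],[0,-0.0037,0,-0.0047,0,0,0],[0,0,0,0,0,0,0]]]' 25; python3 - <<'E'
from h import *
show();print(rel(hw(-40,0,139.5)))
im,d,P=cloud('scene'); cv2.imwrite('pics/s2.png',cv2.resize(im[140:260,150:330][...,::-1],None,fx=4,fy=4,interpolation=cv2.INTER_CUBIC))
E
```

```text
time_s: 5.78
tool_pos: [538.8, 62.2, 192.0]
tcp_rot: [0.042, 1.081, -0.068]
force: [1.4, -5.2, -5.1]
finger_gap: 8.8
t 5.78 p [538.8  62.2 192. ] F [ 1.4 -5.2 -5.1] T [-0.93  0.75 -0.55] gap 8.8 q [-1.02  0.03  0.69  2.33  0.47  0.37  0.75]
yaw of tool y 85.66 x axis [ 0.469 -0.035 -0.883]
[ 41.07891039   0.8114027  -34.49772833]
```

View pics/s2.png

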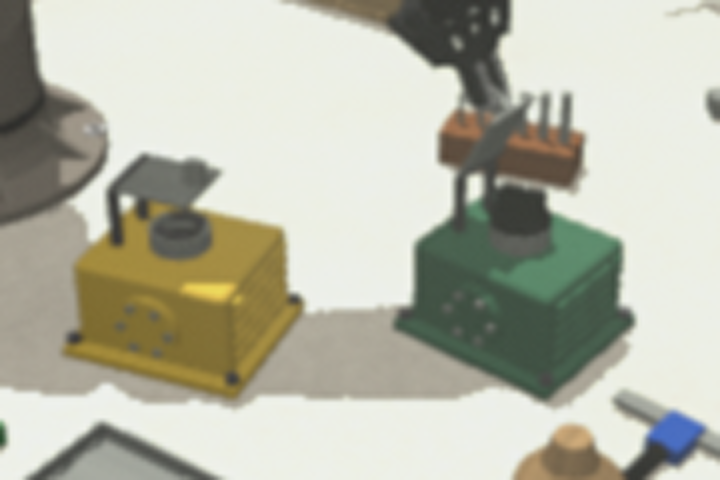

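The scene crop shows the fingers holding the fin and the tab about 65–70° up (plate at 500,130). The wing cap is visible below it at (520,210). I continue along the arc.

```bash
python3 -m creep '[[[0,-0.0032,0,-0.0051,0,0,0],[0,-0.0026,0,-0.0054,0,0,0],[0,-0.0020,0,-0.0056,0,0,0],[0,-0.0014,0,-0.0058,0,0,0],[0,0,0,0,0,0,0]]]' 25; python3 -c "from h import *;show();print(rel(hw(-40,0,139.5)))"
```

```text
time_s: 6.45
tool_pos: [516.2, 64.0, 190.3]
tcp_rot: [0.042, 1.08, -0.068]
force: [0.9, -6.1, 2.8]
finger_gap: 8.4
t 6.45 p [516.2  64.  190.3] F [ 0.9 -6.1  2.8] T [-1.03 -0.14 -0.64] gap 8.4 q [-1.04 -0.02  0.67  2.37  0.58  0.4   0.62]
yaw of tool y 85.63 x axis [ 0.47  -0.035 -0.882]
[ 50.21310505   0.69819282 -13.75167506]
```

```bash
python3 -m creep '[[[0,-0.0010,0,-0.0059,0,0,0],[0,-0.0004,0,-0.0060,0,0,0],[0,0.0002,0,-0.0060,0,0,0],[0,0.0008,0,-0.0059,0,0,0],[0,0,0,0,0,0,0]]]' 25; python3 - <<'E'
from h import *
show();print(rel(hw(-40,0,139.5)))
im,d,P=cloud('scene'); cv2.imwrite('pics/s3.png',cv2.resize(im[140:260,200:330][...,::-1],None,fx=4,fy=4,interpolation=cv2.INTER_CUBIC))
E
```

```text
time_s: 7.08
tool_pos: [495.0, 65.7, 179.4]
tcp_rot: [0.042, 1.08, -0.068]
force: [-4.5, -6.3, 8.6]
finger_gap: 8.8
t 7.08 p [495.   65.7 179.4] F [-4.5 -6.3  8.6] T [-1.05  0.21 -0.58] gap 8.8 q [-1.04 -0.04  0.63  2.42  0.67  0.39  0.51]
yaw of tool y 85.64 x axis [ 0.47  -0.035 -0.882]
[50.64212076  0.58343675 10.10478381]
```

View pics/s3.png

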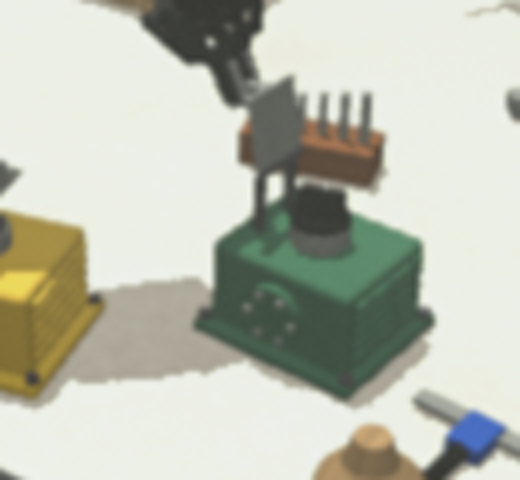

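```bash
python3 -m creep '[[[0.03,0,0,0,0,0,0],[0.03,0,0,0,0,0,0],[0.03,-0.015,0,0,0,0,0],[0.03,-0.025,0,0,0,0,0],[0.03,-0.03,0,0,0,0,0],[0,-0.01,0,0,0,7,0],[0,-0.01,0,0,0,7,0],[0,0,0,0,0,7,0],[0,0,0,0,0,7,0],[0,0,0,0.04,0,0,0],[0,0,0,0.04,0,0,0],[0,0,0,0,0,0,0]]]' 25; python3 - <<'E'
from h import *
show()
im,d,P=cloud('scene')
c,n=np.cos(YAW),np.sin(YAW); q=P-np.r_[G,0]; x=c*q[...,0]+n*q[...,1]; y=-n*q[...,0]+c*q[...,1]; z=q[...,2]
m=(np.abs(y)<26)&(x>-110)&(x<-20)&(z>145)&(z<206)
print(m.sum()); X=x[m]+40; Z=z[m]-139.5
l=cv2.fitLine(np.c_[X,Z].astype(np.float32),cv2.DIST_HUBER,0,.01,.01).ravel(); print('tab angle',np.arctan2(abs(l[1]),l[0]*np.sign(l[1])),l, 'ends',X.min(),X.max(),Z.min(),Z.max())
E
```

```text
time_s: 8.62
tool_pos: [535.0, 62.3, 257.6]
tcp_rot: [0.056, 1.57, -0.064]
force: [-1.0, -0.9, -0.0]
finger_gap: -0.1
t 8.62 p [535.   62.3 257.6] F [-1.  -0.9 -0. ] T [ 0.01 -0.01 -0.05] gap -0.1 q [-1.09  0.28  1.03  1.92 -0.26  1.09  1.54]
yaw of tool y 85.63 x axis [ 0.    -0.005 -1.   ]
215
tab angle 1.7806104 [ 0.20827802 -0.97806966 -5.3644066  36.30765   ] ends -37.1189055355689 2.59844532326553 5.7546618078416145 65.35787426625578
```

```bash
python3 -m creep '[[[0,0,0,0.025,0,0,0],[0,0.03,0,0,0,0,0],[0,0.03,0,0,0,0,0],[0,0.02,0,0,0,0,0],[0,0,0,-0.01,0,0,0],[0,0,0,-0.01,0,0,0],[0,0,0,-0.01,0,0,0],[0,0,0,-0.006,0,0,0],[0,0,0,-0.005,0,0,0],[0,0,0,0,0,0,0]]]' 25; cat >> h.py <<'E'
def tab():
    im,d,P=cloud('scene')
    c,n=np.cos(YAW),np.sin(YAW); q=P-np.r_[G,0]; x=c*q[...,0]+n*q[...,1]; y=-n*q[...,0]+c*q[...,1]; z=q[...,2]
    m=(np.abs(y)<26)&(x>-110)&(x<-20)&(z>145)&(z<206)&(np.hypot(x+40,z-139.5)<66)
    b=(im.max(-1).astype(int)-im.min(-1)<25); m&=b
    l=cv2.fitLine(np.c_[x[m]+40,z[m]-139.5].astype(np.float32),cv2.DIST_HUBER,0,.01,.01).ravel(); print('tab angle',m.sum(),np.arctan2(abs(l[1]),l[0]*np.sign(l[1])),l)
    return im
E
python3 -c "from h import *;show();print(rel(hw(-40,0,139.5)));tab()"
```

```text
time_s: 9.93
tool_pos: [516.5, 64.1, 178.6]
tcp_rot: [0.06, 1.57, -0.059]
force: [-0.5, -0.1, 0.6]
finger_gap: -0.0
t 9.93 p [516.5  64.1 178.6] F [-0.5 -0.1  0.6] T [-0.04  0.01  0.06] gap -0.0 q [-1.03  0.35  0.97  2.04 -0.37  0.93  1.63]
yaw of tool y 85.68 x axis [-0.  0. -1.]
[39.08535914  0.56947741 11.20334538]
tab angle 232 2.1032119 [  0.5076159  -0.8615835 -12.828575   26.268839 ]
```

```bash
python3 -m creep '[[[0,0.001,0,-0.004,0,0,0],[0,0.001,0,-0.004,0,0,0],[0,0.001,0,-0.003,0,0,0],[0,0,0,0,0,0,0]]]' 25; python3 -c "from h import *;show();print(rel(hw(-40,0,139.5)));tab()"
```

```text
time_s: 10.48
tool_pos: [507.4, 64.4, 176.1]
tcp_rot: [0.06, 1.566, -0.06]
force: [10.4, -1.7, 1.4]
finger_gap: 0.1
t 10.47 p [507.4  64.4 176.1] F [10.4 -1.7  1.4] T [-0.44 -2.24  0.01] gap 0.1 q [-1.06  0.34  0.98  2.07 -0.35  0.91  1.61]
yaw of tool y 85.64 x axis [ 0.004 -0.    -1.   ]
[36.69914059  0.93627393 20.18921714]
tab angle 227 2.21959 [  0.6042255   -0.79681337 -16.384922    23.375288  ]
```

```bash
python3 -m creep '[[[0,0,0,0.02,0,0,0],[0,-0.03,0,0.02,0,0,0],[0.035,-0.03,0,0.018,0,0,0],[0.035,0,0,0,0,0,0],[0.035,0,0,0,0,0,0]]]' 25; python3 - <<'E'
from h import *
show(); im=tab()
im,d,P=cloud('wrist'); np.savez('w2.npz',im=im,P=P)
cv2.imwrite('pics/w2.png',cv2.convertScaleAbs(im[...,::-1],alpha=1.4))
rel0=np.linalg.norm(P[...,:2]-G,axis=-1)
m=(rel0<40)&(P[...,2]>124)&(P[...,2]<140); print('wing',m.sum(),cv2.minAreaRect(P[m][:,:2].astype(np.float32)),np.median(P[m][:,2]))
m=(rel0<40)&(P[...,2]>106)&(P[...,2]<112); print('flange',m.sum(),cv2.minEnclosingCircle(P[m][:,:2].astype(np.float32)))
E
```

```text
time_s: 11.15
tool_pos: [562.9, 60.3, 234.8]
tcp_rot: [0.059, 1.571, -0.06]
force: [0.7, -0.4, -0.6]
finger_gap: 35.3
t 11.15 p [562.9  60.3 234.8] F [ 0.7 -0.4 -0.6] T [ 0.01 -0.03  0.02] gap 35.3 q [-0.99  0.37  0.98  1.89 -0.35  1.07  1.63]
yaw of tool y 85.65 x axis [-0.001 -0.    -1.   ]
tab angle 232 2.2996697 [  0.6660296   -0.74592537 -21.588228    27.84158   ]
wing 720 ((558.0731811523438, 62.87757873535156), (25.93144989013672, 56.130794525146484), 75.29051208496094) 130.18647168508303
flange 1771 ((567.9407958984375, 60.35365295410156), 24.849584579467773)
```

View pics/w2.png

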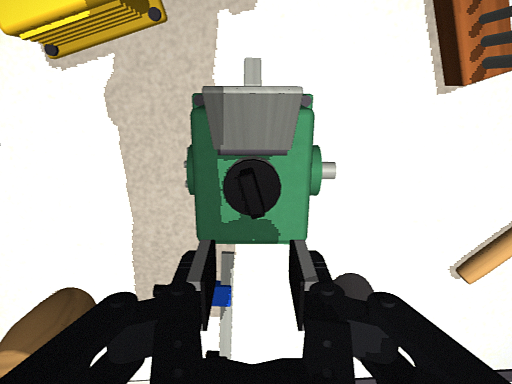

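The wrist picture shows the tab laid back, its plate at (253,120). The black cap is centred at (251,187) with its wing running from (246,172) to (258,215). The tab measures 2.30 rad. I refit the wing without the hinge points.

```bash
python3 - <<'E'
from h import *
z=np.load('w2.npz'); P=z['P']; C=np.array([567.9,60.4])
m=(np.linalg.norm(P[...,:2]-C,axis=-1)<23)&(P[...,2]>122)&(P[...,2]<140)
r=cv2.minAreaRect(P[m][:,:2].astype(np.float32)); print(m.sum(),r,np.percentile(P[m][:,2],[5,50,95]))
l=cv2.fitLine(P[m][:,:2].astype(np.float32),cv2.DIST_L2,0,.01,.01).ravel(); a=np.degrees(np.arctan2(l[1],l[0]))%180; print('wing dir deg',a,l)
print(rel([r[0][0],r[0][1],113]))
E
```

```text
728 ((567.8302612304688, 60.286964416503906), (37.986480712890625, 11.993123054504395), 11.657552719116211) [126.79789266 130.16500623 131.27710313]
wing dir deg 11.7746315 [9.7895783e-01 2.0406264e-01 5.6632257e+02 6.0290436e+01]
[121.59947974   0.38492038   5.30917906]
```

```bash
python3 -m creep '[[[0.035,0,0.0004,0.0053,-8,0,0],[0.035,0,0,0,-8,0,0],[0.035,0.03,0,0,0,0,0],[0.035,0,0,0,0,0,0]]]' 25; python3 -c "from h import *;show();print(rel([567.8,60.3,112.5]))"
```

```text
time_s: 11.75
tool_pos: [567.4, 60.2, 203.7]
tcp_rot: [-0.16, 1.569, 0.159]
force: [-0.2, 0.0, 0.6]
finger_gap: 35.1
t 11.75 p [567.4  60.2 203.7] F [-0.2  0.   0.6] T [-0.02  0.08 -0.03] gap 35.1 q [-0.91  0.39  0.88  1.91 -0.35  1.01  1.9 ]
yaw of tool y 101.64 x axis [-0.004 -0.001 -1.   ]
[9.12068269e+01 6.16792653e-02 7.91782912e-01]
```

Anticlockwise raises joint 7, which would run out of range, so I make the half turn the other way first. The grasp is the same.

```bash
python3 -m creep '[[[0.035,0,0,0,10,0,0],[0.035,0,0,0,10,0,0],[0.035,0,0,0,10,0,0],[0.035,0,0,0,10,0,0],[0.035,0,0,0,10,0,0],[0.035,0,0,0,10,0,0],[0.035,0,0,0,10,0,0],[0.035,0,0,0,10,0,0],[0.035,0,0,0,10,0,0],[0.035,0,0,0,10,0,0],[0.035,0,0,0,10,0,0],[0.035,0,0,0,10,0,0],[0.035,0,0,0,10,0,0],[0.035,0,0,0,10,0,0],[0.035,0,0,0,10,0,0],[0.035,0,0,0,10,0,0],[0.035,0,0,0,10,0,0],[0.035,0,0,0,10,0,0],[0.035,0,0,0,0,0,0]]]' 25; python3 -c "from h import *;show();print(rel([567.8,60.3,113]))"
```

```text
time_s: 14.12
tool_pos: [568.9, 60.6, 206.0]
tcp_rot: [2.114, 0.217, -2.114]
force: [-0.7, -0.7, 0.3]
finger_gap: 34.9
t 14.12 p [568.9  60.6 206. ] F [-0.7 -0.7  0.3] T [0.01 0.03 0.02] gap 34.9 q [-1.14  0.69  1.36  1.91 -0.74  1.18 -0.86]
yaw of tool y -78.29 x axis [-0.  0. -1.]
[9.30246701e+01 4.50727517e-02 1.16486117e+00]
```

```bash
python3 -m creep '[[[0.035,0.025,0,0.0012,0,0,0],[0.035,0.025,0,0,0,0,0],[0.035,0.025,0,0,0,0,0],[0.035,0.018,0,0,0,0,0],[0.035,0,0,0,0,0,0]]]' 25; python3 -c "from h import *;show();print(rel([567.8,60.3,113]))"
```

```text
time_s: 14.75
tool_pos: [567.4, 60.0, 111.9]
tcp_rot: [2.112, 0.217, -2.115]
force: [1.0, -0.5, 0.3]
finger_gap: 34.9
t 14.75 p [567.4  60.  111.9] F [ 1.  -0.5  0.3] T [ 0.   -0.02  0.  ] gap 34.9 q [-1.05  0.77  1.21  1.99 -0.86  1.03 -0.78]
yaw of tool y -78.24 x axis [-0.001 -0.    -1.   ]
[-1.06907887 -0.19667225 -0.4289345 ]
```

```bash
python3 -m creep '[[[0.035,-0.002,0,0,0,0,0],[0.018,0,0,0,0,0,0],[0.018,0,0,0,0,0,0],[0,0,0,0,0,0,0],[0,0,0,0,0,0,0],[0,0,0,0,0,0,0]]]' 30; python3 -c "from h import *;show()"
```

```text
time_s: 15.5
tool_pos: [568.0, 60.1, 114.9]
tcp_rot: [2.115, 0.216, -2.114]
force: [-1.9, 0.6, 5.4]
finger_gap: 11.3
t 15.5 p [568.   60.1 114.9] F [-1.9  0.6  5.4] T [0.24 0.32 0.01] gap 11.3 q [-1.05  0.77  1.22  1.99 -0.86  1.03 -0.79]
yaw of tool y -78.34 x axis [ 0.  0. -1.]
```

```bash
python3 -m creep '[[[0,-0.001,0,0,-7,0,0],[0,0,0,0,-7,0,0],[0,0,0,0,-7,0,0],[0,0,0,0,0,0,0]]]' 40;  python3 -c "from h import *;show()"; python3 -m creep '[[[0,-0.0015,0,0,0,0,0],[0,-0.0015,0,0,0,0,0],[0,0,0,0,0,0,0]]]'; python3 -c "from h import *;show()"
```

```text
time_s: 16.0
tool_pos: [567.8, 60.1, 115.7]
tcp_rot: [1.899, 0.556, -1.898]
force: [-0.1, -0.2, -1.0]
finger_gap: 10.8
t 16.0 p [567.8  60.1 115.7] F [-0.1 -0.2 -1. ] T [ 0.06  0.01 -0.02] gap 10.8 q [-1.02  0.7   1.14  1.99 -0.78  0.98 -0.49]
yaw of tool y -57.38 x axis [ 0.     0.001 -1.   ]
time_s: 16.38
tool_pos: [567.7, 60.0, 118.2]
tcp_rot: [1.898, 0.555, -1.899]
force: [2.0, -0.5, -7.6]
finger_gap: 11.2
t 16.38 p [567.7  60.  118.2] F [ 2.  -0.5 -7.6] T [-0.01 -0.3  -0.04] gap 11.2 q [-1.03  0.7   1.15  1.99 -0.78  0.99 -0.49]
yaw of tool y -57.39 x axis [-0. -0. -1.]
```

Locked (7.6 N at +3 mm). I lower, turn on 7° and test, checking the force after each.

```bash
python3 -m creep '[[[0,0.003,0,0,0,0,0],[0,0,0,0,-7,0,0],[0,0,0,0,0,0,0],[0,-0.003,0,0,0,0,0],[0,0,0,0,0,0,0],[0,0,0,0,0,0,0]]]'; python3 -c "from h import *;show()"
```

```text
time_s: 17.12
tool_pos: [567.8, 60.0, 118.3]
tcp_rot: [1.821, 0.656, -1.821]
force: [0.3, -0.3, -7.7]
finger_gap: 11.1
t 17.12 p [567.8  60.  118.3] F [ 0.3 -0.3 -7.7] T [-0.07 -0.32 -0.02] gap 11.1 q [-1.01  0.68  1.12  1.99 -0.75  0.97 -0.4 ]
yaw of tool y -50.39 x axis [-0. -0. -1.]
```

```bash
python3 -m creep '[[[0,0.003,0,0,0,0,0],[0,0,0,0,-7,0,0],[0,0,0,0,0,0,0],[0,-0.003,0,0,0,0,0],[0,0,0,0,0,0,0],[0,0,0,0,0,0,0]]]'; python3 -c "from h import *;show()"
```

```text
time_s: 17.88
tool_pos: [567.7, 60.1, 118.3]
tcp_rot: [1.741, 0.75, -1.742]
force: [0.9, 0.3, -7.7]
finger_gap: 11.3
t 17.88 p [567.7  60.1 118.3] F [ 0.9  0.3 -7.7] T [-0.02 -0.28  0.04] gap 11.3 q [-1.    0.66  1.09  1.98 -0.72  0.96 -0.3 ]
yaw of tool y -43.38 x axis [-0. -0. -1.]
```

```bash
python3 -m creep '[[[0,0.003,0,0,0,0,0],[0,0,0,0,-7,0,0],[0,0,0,0,0,0,0],[0,-0.003,0,0,0,0,0],[0,0,0,0,0,0,0],[0,0,0,0,0,0,0]]]'; python3 -c "from h import *;show()"
```

```text
time_s: 18.62
tool_pos: [567.8, 60.0, 118.3]
tcp_rot: [1.659, 0.838, -1.66]
force: [1.0, -0.5, -6.2]
finger_gap: 10.9
t 18.62 p [567.8  60.  118.3] F [ 1.  -0.5 -6.2] T [-0.06 -0.18 -0.01] gap 10.9 q [-0.98  0.64  1.06  1.98 -0.7   0.94 -0.2 ]
yaw of tool y -36.38 x axis [-0. -0. -1.]
```

```bash
python3 -m creep '[[[0,0.003,0,0,0,0,0],[0,0,0,0,-7,0,0],[0,0,0,0,0,0,0],[0,-0.003,0,0,0,0,0],[0,0,0,0,0,0,0],[0,0,0,0,0,0,0]]]'; python3 -c "from h import *;show()"
```

```text
time_s: 19.38
tool_pos: [567.7, 60.1, 118.3]
tcp_rot: [1.576, 0.921, -1.576]
force: [1.2, -0.2, -5.3]
finger_gap: 10.9
t 19.38 p [567.7  60.1 118.3] F [ 1.2 -0.2 -5.3] T [-0.02 -0.07  0.01] gap 10.9 q [-0.97  0.62  1.03  1.98 -0.67  0.93 -0.1 ]
yaw of tool y -29.38 x axis [-0. -0. -1.]
```

```bash
python3 -m creep '[[[0,0.003,0,0,0,0,0],[0,0,0,0,-7,0,0],[0,0,0,0,0,0,0],[0,-0.0037,0,0,0,0,0],[0,0,0,0,0,0,0],[0,0,0,0,0,0,0]]]' 60; python3 -c "from h import *;show()"
```

```text
time_s: 20.12
tool_pos: [567.9, 60.1, 119.2]
tcp_rot: [1.491, 0.998, -1.491]
force: [-0.6, -0.4, -1.3]
finger_gap: 10.0
t 20.12 p [567.9  60.1 119.2] F [-0.6 -0.4 -1.3] T [-0.1  -0.04 -0.06] gap 10.0 q [-0.95  0.6   1.    1.98 -0.64  0.92 -0.01]
yaw of tool y -22.38 x axis [ 0. -0. -1.]
```

The force is down to about the cap's weight at 56° turned. I lift a little more to confirm.

```bash
python3 -m creep '[[[0,-0.0015,0,0,0,0,0],[0,-0.0015,0,0,0,0,0],[0,0,0,0,0,0,0],[0,0,0,0,0,0,0]]]'; python3 -c "from h import *;show()"
```

```text
time_s: 20.62
tool_pos: [567.8, 60.0, 122.2]
tcp_rot: [1.49, 0.999, -1.49]
force: [0.8, -0.2, -0.6]
finger_gap: 10.5
t 20.62 p [567.8  60.  122.2] F [ 0.8 -0.2 -0.6] T [-0.07 -0.08 -0.05] gap 10.5 q [-0.96  0.59  1.    1.98 -0.64  0.92 -0.01]
yaw of tool y -22.35 x axis [-0. -0. -1.]
```

```bash
python3 -m creep '[[[0,-0.004,0,0,0,0,0],[0,-0.006,0,0,0,0,0],[0,-0.01,0,0,0,0,0],[0,-0.02,0,0,0,0,0],[0,-0.03,0,0,0,0,0],[0,-0.03,0,0,0,0,0],[0,0,0,0,0,0,0],[0,0,0,0,0,0,0]]]'; python3 - <<'E'
from h import *
show(); im=tab()
cv2.imwrite('pics/s4.png',cv2.resize(im[100:260,170:350][...,::-1],None,fx=4,fy=4,interpolation=cv2.INTER_CUBIC)[:600])
E
```

```text
time_s: 21.62
tool_pos: [567.6, 60.3, 222.3]
tcp_rot: [1.49, 0.999, -1.49]
force: [0.4, 0.1, -2.5]
finger_gap: 10.1
t 21.62 p [567.6  60.3 222.3] F [ 0.4  0.1 -2.5] T [-0.    0.03  0.03] gap 10.1 q [-1.07  0.48  1.15  1.9  -0.5   1.09 -0.11]
yaw of tool y -22.33 x axis [-0.  0. -1.]
tab angle 221 2.3128593 [  0.67580986  -0.737076   -21.57922     27.73563   ]
```

View pics/s4.png

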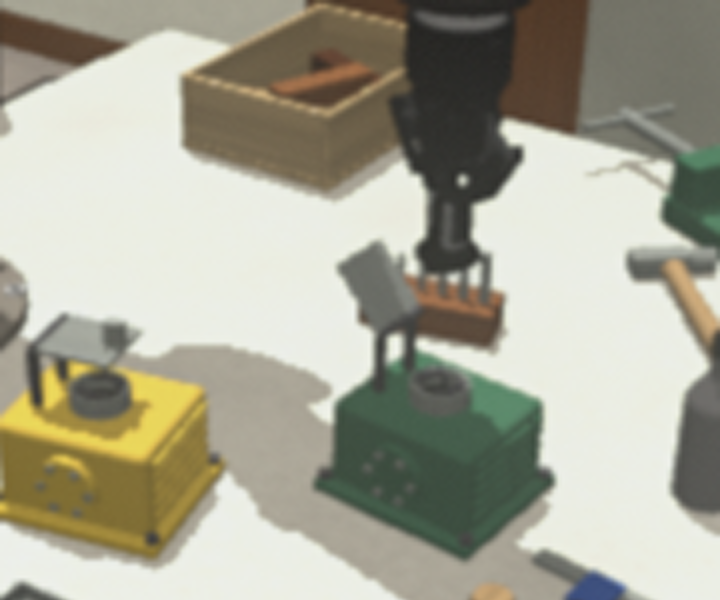

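The picture shows the cap in the fingers (445,258), the neck empty (440,388) and the tab back. I carry it to the tray at this height, which clears the yellow housing.

```bash
python3 -m creep '[[[0,0,0.0012,0.0152,0,0,0],[0,0,0.0024,0.0304,0,0,0],[0,0,0.0024,0.0304,0,0,0],[0,0,0.0024,0.0304,0,0,0],[0,0,0.0024,0.0304,0,0,0],[0,0,0.0024,0.0304,0,0,0],[0,0,0.0024,0.0304,0,0,0],[0,0,0.0024,0.0304,0,0,0],[0,0,0.0024,0.0304,0,0,0],[0,0,0.0024,0.0304,0,0,0],[0,0,0.0024,0.0304,0,0,0],[0,0,0.0024,0.0304,0,0,0],[0,0,0.0012,0.0152,0,0,0],[0,0,0,0,0,0,0],[0,0,0,0,0,0,0]]]'; python3 - <<'E'
from h import *
show(); im,d,P=cloud('scene'); p=st()['tool_pos']; print(rel([456,-288,100]))
m=(np.linalg.norm(P[...,:2]-p[:2],axis=-1)<32)&(P[...,2]>p[2]-60)&(P[...,2]<p[2]+5); Z=P[m][:,2]
print('TCP-z hist',np.histogram(p[2]-Z,bins=np.arange(-5,60,2.5)))
r=np.linalg.norm(P[...,:2]-p[:2],axis=-1)
mm=m&(r>18)&(P[...,2]<p[2]); print('flange z rel',np.percentile(P[mm][:,2]-p[2],[5,50,95]))
E
```

```text
time_s: 23.55
tool_pos: [455.5, -288.0, 221.9]
tcp_rot: [1.49, 0.999, -1.491]
force: [0.0, 0.4, -0.6]
finger_gap: 10.3
t 23.55 p [ 455.5 -288.   221.9] F [ 0.   0.4 -0.6] T [ 0.03 -0.02 -0.01] gap 10.3 q [-0.45  0.39  1.14  1.96 -0.41  1.05  0.48]
yaw of tool y -22.35 x axis [-0.001  0.    -1.   ]
[1.21966967e+02 3.79896226e-01 9.32345551e-02]
TCP-z hist (array([12, 12,  7, 26, 73, 23, 11,  0,  0,  1,  1,  1,  0,  0,  0,  0,  0,
        0,  0,  0,  0,  0,  0,  0,  0]), array([-5. , -2.5,  0. ,  2.5,  5. ,  7.5, 10. , 12.5, 15. , 17.5, 20. ,
       22.5, 25. , 27.5, 30. , 32.5, 35. , 37.5, 40. , 42.5, 45. , 47.5,
       50. , 52.5, 55. , 57.5]))
flange z rel [-10.94442051  -6.27401119  -3.87440836]
```

```bash
python3 -m creep '[[[0,0.015,0,0,0,0,0],[0,0.03,0,0,0,0,0],[0,0.03,0,0,0,0,0],[0,0.03,0,0,0,0,0],[0,0.03,0,0,0,0,0],[0,0.025,0,0,0,0,0],[0,0.015,0,0,0,0,0],[0,0.01,0,0,0,0,0],[0,0.004,0,0,0,0,0],[0,0,0,0,0,0,0],[0,0,0,0,0,0,0]]]'; python3 -c "from h import *;show()"; python3 -m creep '[[[0,0.002,0,0,0,0,0],[0,0.002,0,0,0,0,0],[0,0,0,0,0,0,0],[0,0,0,0,0,0,0]]]'; python3 -c "from h import *;show()"
```

```text
time_s: 24.98
tool_pos: [456.1, -288.5, 33.7]
tcp_rot: [1.491, 0.998, -1.49]
force: [-0.4, 0.5, -2.0]
finger_gap: 10.5
t 24.98 p [ 456.1 -288.5   33.7] F [-0.4  0.5 -2. ] T [-0.06 -0.05 -0.01] gap 10.5 q [-0.18  0.64  0.81  2.09 -0.72  0.72  0.72]
yaw of tool y -22.34 x axis [ 0.001 -0.    -1.   ]
time_s: 25.48
tool_pos: [455.7, -288.4, 29.2]
tcp_rot: [1.49, 0.999, -1.491]
force: [-0.4, 0.3, -1.4]
finger_gap: 10.5
t 25.48 p [ 455.7 -288.4   29.2] F [-0.4  0.3 -1.4] T [-0.03  0.03  0.02] gap 10.5 q [-0.17  0.64  0.81  2.09 -0.73  0.71  0.73]
yaw of tool y -22.35 x axis [-0. -0. -1.]
```

```bash
python3 -m creep '[[[0,0.001,0,0,0,0,0],[0,0.001,0,0,0,0,0],[0,0,0,0,0,0,0]]]'; python3 -c "from h import *;show()"; python3 -m creep '[[[0,0.001,0,0,0,0,0],[0,0,0,0,0,0,0]]]'; python3 -c "from h import *;show()"
```

```text
time_s: 25.85
tool_pos: [455.7, -288.3, 27.1]
tcp_rot: [1.49, 0.999, -1.491]
force: [0.6, 0.5, -0.9]
finger_gap: 10.3
t 25.85 p [ 455.7 -288.3   27.1] F [ 0.6  0.5 -0.9] T [-0.06 -0.04 -0.03] gap 10.3 q [-0.17  0.64  0.8   2.09 -0.73  0.71  0.73]
yaw of tool y -22.35 x axis [-0.  0. -1.]
time_s: 26.1
tool_pos: [455.7, -288.4, 26.1]
tcp_rot: [1.49, 0.999, -1.491]
force: [-0.1, 0.5, -1.5]
finger_gap: 10.4
t 26.1 p [ 455.7 -288.4   26.1] F [-0.1  0.5 -1.5] T [-0.   -0.   -0.01] gap 10.4 q [-0.17  0.65  0.8   2.1  -0.73  0.7   0.73]
yaw of tool y -22.35 x axis [-0. -0. -1.]
```

```bash
python3 -m creep '[[[0,0.001,0,0,0,0,0],[0,0,0,0,0,0,0]]]'; python3 -c "from h import *;show()"; python3 -m creep '[[[0,0.001,0,0,0,0,0],[0,0,0,0,0,0,0]]]'; python3 -c "from h import *;show()"
```

```text
time_s: 26.35
tool_pos: [455.7, -288.3, 25.1]
tcp_rot: [1.49, 0.999, -1.491]
force: [0.9, 0.0, -1.0]
finger_gap: 10.1
t 26.35 p [ 455.7 -288.3   25.1] F [ 0.9  0.  -1. ] T [ 0.03 -0.04  0.  ] gap 10.1 q [-0.16  0.65  0.8   2.1  -0.73  0.7   0.73]
yaw of tool y -22.34 x axis [-0. -0. -1.]
time_s: 26.6
tool_pos: [455.9, -288.5, 25.0]
tcp_rot: [1.492, 0.999, -1.49]
force: [-4.0, 4.4, 21.2]
finger_gap: 10.4
t 26.6 p [ 455.9 -288.5   25. ] F [-4.   4.4 21.2] T [ 1.09  1.15 -0.  ] gap 10.4 q [-0.16  0.65  0.8   2.1  -0.73  0.7   0.74]
yaw of tool y -22.37 x axis [ 0.001  0.001 -1.   ]
```

Contact with the floor at TCP 25 mm, as expected (3 mm floor + 22). I ease off, release and retreat.

```bash
python3 -m creep '[[[0,-0.0008,0,0,0,0,0],[0,0,0,0,0,0,0]]]' 20; python3 -m creep '[[[0.014,0,0,0,0,0,0],[0.02,0,0,0,0,0,0],[0.03,0,0,0,0,0,0],[0.03,0,0,0,0,0,0],[0.03,-0.01,0,0,0,0,0],[0.03,-0.02,0,0,0,0,0],[0.03,-0.03,0,0,0,0,0],[0.03,-0.05,0,0,0,0,0],[0.03,-0.05,0,0,0,0,0],[0.03,0,0,0,0,0,0],[0.03,0,0,0,0,0,0]]]'; python3 - <<'E'
from h import *
show(); im0=tab(); im,d,P=cloud('wrist'); w=cv2.convertScaleAbs(im[...,::-1],alpha=1.3)
a=cv2.resize(im0[...,::-1],(512,384)); cv2.imwrite('pics/end.png',cv2.resize(np.hstack([w,a]),(800,300)))
for n in('wrist','scene'):
    if n=='scene': im,d,P=cloud('scene')
    r=np.linalg.norm(P[...,:2]-[455.8,-288.4],axis=-1)
    m=(r<30)&(P[...,2]>35)&(P[...,2]<50); f=(r<30)&(P[...,2]>15)&(P[...,2]<22)
    print(n,m.sum(),cv2.minAreaRect(P[m][:,:2].astype(np.float32)),np.percentile(P[m][:,2],[50,95]),'flange z',np.median(P[f][:,2]),cv2.minEnclosingCircle(P[f][:,:2].astype(np.float32)))
E
```

```text
time_s: 26.85
tool_pos: [455.9, -288.4, 25.0]
tcp_rot: [1.49, 0.999, -1.49]
force: [-0.9, 0.8, 4.6]
finger_gap: 10.3
time_s: 28.22
tool_pos: [455.8, -287.9, 185.0]
tcp_rot: [1.491, 0.999, -1.49]
force: [0.0, 0.1, -0.4]
finger_gap: 30.1
t 28.23 p [ 455.8 -287.9  185. ] F [ 0.   0.1 -0.4] T [-0.06  0.04  0.01] gap 30.1 q [-0.39  0.44  1.08  2.   -0.47  0.98  0.53]
yaw of tool y -22.32 x axis [ 0.     0.001 -1.   ]
tab angle 232 2.318581 [  0.6800161   -0.73319715 -18.699478    25.094872  ]
wrist 526 ((455.7296142578125, -287.0625), (37.22459411621094, 10.992134094238281), 67.6041488647461) [40.42533624 41.55660566] flange z 18.554904228019154 ((455.7105712890625, -287.2814025878906), 24.892507553100586)
scene 63 ((455.9583435058594, -288.2926330566406), (38.77036666870117, 12.80057144165039), 69.41205596923828) [40.4792655  43.20558614] flange z 19.57574739044827 ((456.2331237792969, -289.0260925292969), 24.524322509765625)
```

View pics/end.png

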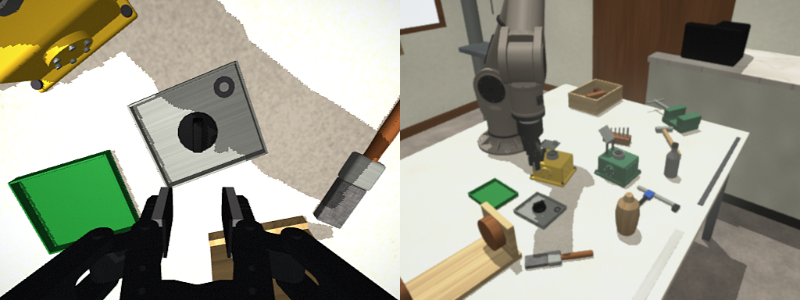

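The left half shows the cap upright in the tray at (198,132), with the washer still in its corner (224,87). The right half shows the tab back and the bystanders in place. The arm is clear, so I hand in.

```bash
python3 -c "from plant import ticket; print(ticket.job_done())"
```

```text
the job is handed in; nothing more can be done
None
```

The oil filler is open and the cap stands upright, wing up, in the steel tray. I handed in at about 28 s of the 72 s allowed; no verdict was reported.

- **Tab:** I gripped the fin and swung the tab up. Joint limits stopped the tool's tilt at about 28°, so the fin pivoted in the pads from there, and I pushed the tab to its stop with closed fingers. The last reading was about 2.3 rad.
- **Cap:** I unscrewed it 21° first, then in 7° steps with a light pull at each. It came free at about 56° anticlockwise, and the pulls read at most 7.7 N. The pull force fell over the last locked tests (7.7, 6.2, 5.3 N). I took that for slight slip in the grip, tightened it, and the next test was free.
- **Placing:** Floor contact came at the expected height, with a brief 21 N press on the tray floor before I eased off and released. The last check puts the cap about 3 mm from the tray's centre. Its flange top is at 18.6 mm (wrist camera) or 19.6 mm (scene camera), against an expected 19 mm. The two cameras agree on its position within about 2 mm.
- **Surroundings:** The last picture shows the washer and other bystanders where they were, judged by eye and not measured. The gripper was about 160 mm above the place it released the cap and touching nothing.

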